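Load a stool leg into the spring-jaw drilling cradle

TASK

Load the turned stool leg into the sloping drilling cradle, ready for its rung hole to be drilled: hold the spring jaw at the upper end back with the leg's tenon end, lay the leg down in the two V saddles, and let the jaw spring shut on it so that its plain foot end sits home against the lower stop, under the hook, with the jaw pressing on the tenon. Leave the leg lying there free of the gripper, and leave everything else on the bench where it stands.

Things in the scene. Friction and masses are not known exactly. Their poses are not given: they have to be found in the camera images.
- leg_center (a point): Centre of the stool leg, on its axis, half-way along and up: a loose straight beech cylinder, 240 mm long, 32 mm thick, about 0.13 kg, lying flat on the bench at the start. x runs along it from the plain foot end to the tenon end; it may be rolled about x to any angle. The last 25 mm at +x are a 20 mm thick tenon. A waisted chisel handle with brass ferrule lies beside it; either may be nearer.
- leg_foot (a point): Middle of the leg's plain foot end face, on the leg's axis, 120 mm from leg_center; axes as leg_center.
- seat (a point): Where leg_center belongs in the fixed drilling cradle, a plywood ramp 100 mm wide that rises at 30 degrees roughly away from the robot. x runs up the slope along the V saddles, up by 30 degrees, y across, z square out of the ramp, leaning to the robot. The home leg's axis runs along x through this point, 45 mm above the ramp board, which is bare from x = -65 to +35 mm, for fingers.
- saddle_low (a point): Lower V saddle: wooden block, 30 mm long (x) and 84 mm wide, with a 90 degree V along x, open to +z. The point is its middle, on the home leg's axis, 80 mm down-slope of seat; the block's top is 6 mm above it, the V 57 mm wide there. Axes as seat.
- saddle_high (a point): Upper V saddle, the same as the lower one, 50 mm up-slope of seat. Axes as seat.
- stop (a point): Lower stop: face of a 64 mm wide steel plate, point at the height of the home leg's axis, 120 mm down-slope of seat; axes as seat. The foot end sits against it. On top a 44 mm wide hook overhangs 6 mm up-slope of the face, from 20 to 25 mm above the point; nothing there is higher. From face to shut jaw is 232 mm, 8 less than the leg: it passes the hook only with the jaw held back 14 mm or more.
- jaw (a joint): Travel of the spring jaw up the slope (seat's +x), in m: 0 shut and empty, 0.008 with the leg home, 0.030 at its end. A flat steel plate square to the slope, 64 mm wide, from 20 mm below to 65 mm above the home leg's axis, on guide rods with a compression spring: 1.7 N starts it, then 170 N/m (2.9 N with the leg home, 5 N at 20 mm); springs shut by itself.
- jaw_face (a point): Point on the jaw's pressing face (the side towards the stop), at the height of the leg's axis in the saddles; axes as seat. Moves with the jaw; at x = +112 mm from seat when shut.
- handle: Bystander: loose turned chisel handle with a brass ferrule, 233 mm long and 34 mm thick at its two swells, lying flat; can roll. The origin is on its surface 17 mm off its axis, on the underside at the start; its x axis runs along it, the butt end 120 mm from the origin towards -x.
- mallet: Bystander: loose wooden mallet lying on the bench, head 75 x 120 x 60 mm, handle 26 mm thick reaching 237 mm from the head's middle along its -x. The origin is under the head's middle.
- glue: Bystander: loose glue bottle standing upright, 60 mm across and 170 mm tall. Origin under its middle.
- wax: Bystander: loose closed tin of wax standing upright, 72 mm across and 50 mm tall. Origin under its middle.
- brush: Bystander: loose dusting brush lying flat along its x axis, some 0.2 m long. Origin underneath.
- sandblock: Bystander: loose cork sanding block, 110 x 65 x 32 mm. Origin under its middle.
- tin: Bystander: loose steel cup standing upright, 80 mm across and 110 mm tall. Origin under its middle.

How it is judged:
By the outcome, as a careful person would: the job done as asked, in the order asked, and still so for the second after the job is handed in, with the robot touching nothing.
It also fails if it takes over 45 s, if anything falls off the work surface, if the arm or the gripper's body presses on something with over 40 N, if the wrist force passes 120 N, or if a joint passes its speed limit or range.

ROBOT

A 6-joint arm with a two-finger parallel gripper is mounted at the origin on the work surface. World frame = base frame: x ahead of the robot, y to its left, z up, the work surface at z = 0. Lengths are in m, angles in rad, forces in N, time in s.
With the tool pointing down it reaches from about 0.25 to 0.725 m from the base axis. Payload 4 kg.
Tool frame: the origin (TCP) lies at the very end of the fingers, on their centre line; the grasp point (between the pads) lies 19 mm behind it; z points along the fingers, y is the line along which they close (so a half turn about z gives the same grasp; the last joint's range is limited). The gripper opens to 85 mm and grips with 20 to 120 N. Pads are 22 mm wide; open, the fingers measure 114 mm over their backs; the gripper's body (76 mm by 85 mm) begins 54 mm behind the grasp point. The pads swing forward as they close: fully open they stand 13 mm farther back than shut.
Start: joints at [-1.307, 0.241, 0.005, 1.335, 0, 1.571], TCP at [0.13, -0.483, 0.231] pointing down, gripper open.
Joint ranges: [-2.72, 2.72], [-1.05, 1.87], [-1.09, 1.28], [-1.99, 2.15], [-1.42, 1.44], [-3.14, 3.14]. Speed limits (rad/s): [2.79, 2.79, 3.14, 3.14, 3.14, 3.14].

INTERFACE

Orientations are given as a unit quaternion [x, y, z, w].
In Python, from workcell import bot, vision, workorder gives the robot as it stands.
- The arm moves only by the shell command python3 -m creep 'ROWS' [OPENING]. ROWS is JSON, a list of rows, each a list of 2 entries, a list of its own where there are three numbers: the shift along the tool's x, y, z in mm, then the turn, a rotation vector about the tool's x, y, z in rad. In form: [[[dx, dy, dz], [wx, wy, wz]], ...]. A call has 1 to 12 rows; each row shifts and turns the commanded pose from where the row before left it, along the tool's axes as they then stand; what a row does not reach is not made up. A row lasts 1/8 s, in which the tool goes at most 62.5 mm and 10.7 degrees, less where a joint would pass 70% of its speed; a pose out of reach is approached as far as the arm can. A call is refused whole if a number of a shift passes 62.5 or a number of a turn 0.188, either way. A call with a gripper value outside its range is refused whole. OPENING is the finger opening in mm, from 0 to 85.4, set as the call begins (- or left out, the last holds). The fingers move at their own pace and stop on an object; the grip force is fixed at half the most. Time passes only in rows, so rows that do not move let the fingers close. It gives the time, the measured TCP pose, the force, the opening and the grip force at its end, in the units of the state.
- bot.get_obs(): the state, without advancing time (a new reading comes with each control period).
- vision.camera(name): name is "side" or "top" or "wrist"; returns a dict with "image" (480x640x3 uint8, blue, green, red), "z_map" (480x640 float32, m along the optical axis (not along the pixel's ray), 0 where there is no reading), "K" (3x3 intrinsics, pixels), "rvec" (rotation vector, rad) and "tvec" (3), from world to camera coordinates, as OpenCV has them; the wrist camera has in their place "tool_from_camera" (4x4, takes a point from camera to tool coordinates, whose origin is the TCP and whose axes are the flange's). Camera axes: x right, y down, z forward; pixel columns grow to the right and rows downward; lengths in m; the calibration is good to about 2 mm. A picture is of the moment at which its call begins: read the wrist's pose just before it.
- workorder.job_done(): hands the job in; it is judged then, once.
Trained networks look in a picture, given as the dict that the camera call returned (one of the last four; its "shot" number tells which), for a name from the list of things; names that differ only in an ending like _2 or _b are one class to them, and where a whole thing is asked for, a point or a joint stands for the part that bears it (a point fixed in the world has none). Each returns a list of dicts, best first, with "score" (0 to 1); they miss things now and then, are a little off and sometimes report something else, mostly with a low value. They report only what shows in the picture. A call takes as long as a camera call.
- vision.spot_in(picture, query): "position" ([column, row] in pixels, amid what is visible of it).
- vision.place_of(picture, query): "position" ([column, row] in pixels: a listed point, or the origin of a listed thing).
The state is a dict: "clock": time; "joint_pos": joint angles; "joint_vel": joint speeds; "tau": joint torques, N m; "eef_pos": TCP position; "tool_rot": TCP orientation; "ft_force": force on the tool from outside, world axes, zero at the start; "ft_torque": the same for the moment, N m; "grip_width": finger opening in m; "grasp_force": force on a finger pad.
Only numpy, scipy, OpenCV 4.12 (cv2) and the standard library are available. Lean on these libraries where they do the work, as an engineer would, in place of code of your own. Each camera call takes 0.05 s, during which the arm holds its last target. There are 200 camera calls.

## Working session

There is one attempt and no reset: what is moved stays moved. The work goes in short steps, Python scripts to look and compute and a shell command to move; the robot and the scene stay as the last step left them, time stands still between calls to the robot, and variables do not carry over. Pictures are saved under pics/ and viewed, at most 10 in all, crops included, and the job is handed in when it is done.

```bash
ls; mkdir -p pics
cat > h.py <<'E'
import numpy as np, cv2
from scipy.spatial.transform import Rotation as R
from workcell import bot, vision, workorder
np.set_printoptions(precision=4,suppress=True)
def cam(n):
    o=bot.get_obs(); p=vision.camera(n)
    T=np.eye(4)
    if n=='wrist':
        W=np.eye(4);W[:3,:3]=R.from_quat(o['tool_rot']).as_matrix();W[:3,3]=o['eef_pos'];T=W@np.array(p['tool_from_camera'])
    else:
        Rm=cv2.Rodrigues(np.array(p['rvec'],float))[0];T[:3,:3]=Rm.T;T[:3,3]=-Rm.T@np.array(p['tvec'],float).ravel()
    return p,T
def world(p,T,uv,z=None):
    K=p['K'];u,v=uv
    if z is None: z=p['z_map'][int(round(v)),int(round(u))]
    return T[:3,:3]@(np.array([(u-K[0,2])/K[0,0],(v-K[1,2])/K[1,1],1])*z)+T[:3,3]
def onz(p,T,uv,h):
    a=world(p,T,uv,1.0);o=T[:3,3];d=a-o
    return o+d*(h-o[2])/d[2]
def cloud(p,T):
    K=p['K'];v,u=np.mgrid[:480,:640];z=p['z_map']
    c=np.stack([(u-K[0,2])/K[0,0]*z,(v-K[1,2])/K[1,1]*z,z],-1)
    return c@T[:3,:3].T+T[:3,3]
E
python3 - <<'E'
from h import *
for n in ['top','side']:
    p,T=cam(n); cv2.imwrite(f'pics/{n}0.png',p['image'])
    print(n,'cam at',T[:3,3])
    for q in ['leg_center','leg_foot','seat','saddle_low','saddle_high','stop','jaw_face','handle','mallet','glue']:
        for r in vision.place_of(p,q)[:2]:
            uv=r['position']; print(q,round(r['score'],2),np.array(uv),world(p,T,uv))
print(bot.get_obs())
E
```

```text
pics
top cam at [ 0.4505 -0.053   1.1218]
leg_center 0.59 [402.7 211.2] [ 0.6585 -0.2661  0.0343]
leg_center 0.48 [343.8 176.8] [ 0.7512 -0.1267  0.0069]
leg_foot 0.78 [404.5 167.7] [ 0.7665 -0.2735  0.035 ]
seat 0.76 [216.5 266.2] [0.5218 0.165  0.0989]
saddle_low 0.96 [234.3 290.8] [0.4676 0.1255 0.0904]
saddle_low 0.71 [493.3 258.3] [ 0.5419 -0.4676  0.0625]
saddle_high 0.67 [201.5 246.5] [0.5603 0.1874 0.1493]
stop 0.68 [245.7 302.6] [0.4414 0.1017 0.0766]
jaw_face 0.89 [184.  222.7] [0.595  0.1977 0.2499]
jaw_face 0.25 [299.7 165.7] [ 0.7572 -0.0189  0.0836]
handle 0.74 [380.  291.6] [ 0.4662 -0.2081  0.0287]
mallet 0.57 [496.4 257.3] [ 0.5443 -0.4751  0.0621]
glue 0.6 [298.5 165.5] [ 0.7561 -0.0163  0.0888]
glue 0.59 [133.8 291.1] [0.4683 0.3758 0.0218]
side cam at [0.0902 0.9353 0.9202]
leg_center 0.62 [332.9 234.6] [ 0.6463 -0.2539  0.0273]
leg_foot 0.56 [295.3 219.4] [ 0.7688 -0.2727  0.0272]
leg_foot 0.17 [352.4 321.6] [0.4366 0.0912 0.0903]
seat 0.81 [301.2 309.1] [0.5949 0.0162 0.001 ]
saddle_low 0.58 [337.7 321.3] [0.4654 0.0994 0.0855]
saddle_low 0.27 [391.1 270.1] [ 0.
[... 278 characters left out ...]
34]
handle 0.65 [391.  269.5] [ 0.4609 -0.1977  0.0167]
mallet 0.79 [405.1 209.9] [ 0.5149 -0.4359  0.0412]
glue 0.87 [237.3 275.8] [0.6276 0.2037 0.2159]
glue 0.67 [389.5 340.6] [0.3687 0.0493 0.0321]
{'clock': 1.1, 'joint_pos': array([-1.307 ,  0.2406,  0.005 ,  1.3352,  0.    ,  1.5708]), 'joint_vel': array([ 0.0007, -0.001 ,  0.0004, -0.0008, -0.0018, -0.001 ]), 'tau': array([ -0.0007, -37.2219,  25.2696,   0.0011,  -0.0001,   0.    ]), 'eef_pos': array([ 0.1304, -0.4827,  0.2313]), 'tool_rot': array([ 0.9913,  0.1315,  0.    , -0.    ]), 'ft_force': array([-0.0695,  0.633 ,  0.4832]), 'ft_torque': array([ 0.0511, -0.0107, -0.0209]), 'grasp_force': 0.0, 'grip_width': 0.08522656854715581}
```

View pics/top0.png

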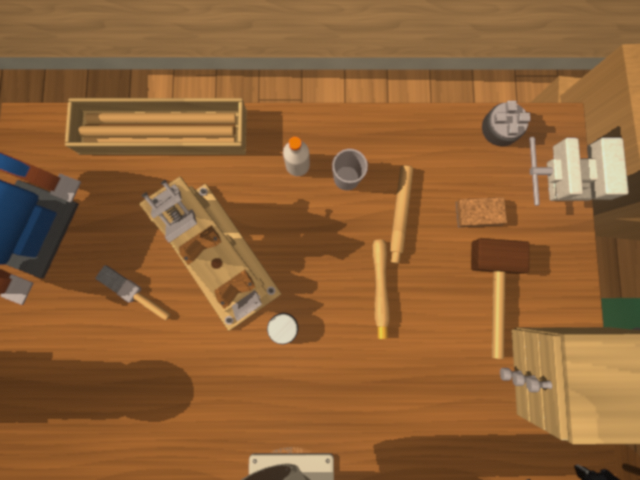

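View pics/side0.png

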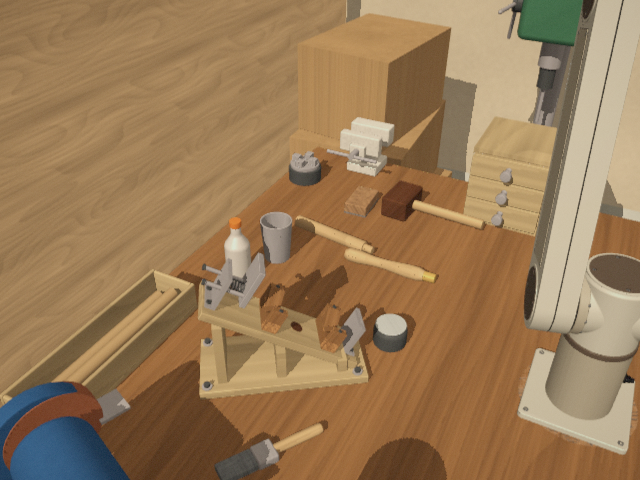

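The top view shows the leg from (408,167) to (396,262), with its tenon end nearer the robot, and the handle at (380,290). The cradle runs from its stop at about (245,303) to the jaw at about (180,215). I'll fit the poses from the depth data.

Run:
```python
from h import *
for n in ['top','side']:
    p,T=cam(n); C=cloud(p,T); ok=p['z_map']>0
    m=ok&(abs(C[...,0]-.66)<.15)&(abs(C[...,1]+.27)<.05)&(C[...,2]>.012)&(C[...,2]<.06)
    P=C[m]
    # keep biggest component
    l,lab=cv2.connectedComponents(m.astype(np.uint8)); k=np.argmax(np.bincount(lab.ravel())[1:])+1
    P=C[lab==k]; c=P[:,:2].mean(0); d=np.linalg.svd(P[:,:2]-c)[2][0] if len(P)<5000 else None
    s=(P[:,:2]-c)@d; w=(P[:,:2]-c)@np.array([-d[1],d[0]])
    print(n,len(P),'c',c,'d',d,'ends',c+d*s.min(),c+d*s.max(),'len',np.ptp(s),'zmax',np.percentile(P[:,2],[50,95]))
    for a in np.linspace(s.min(),s.max(),13)[:-1]:
        q=(s>=a)&(s<a+np.ptp(s)/12); print('  ',round(a-s.min(),3),round(np.ptp(w[q]),4),round(np.percentile(P[q,2],95),4))
    # ramp: points
    m=ok&(abs(C[...,0]-.51)<.16)&(abs(C[...,1]-.16)<.15)&(C[...,2]>.03)&(C[...,2]<.3)
    Q=C[m]; rng=np.random.default_rng(0); best=0
    for _ in range(1500):
        a=Q[rng.choice(len(Q),3,False)]; nn=np.cross(a[1]-a[0],a[2]-a[0]); L=np.linalg.norm(nn)
        if L<1e-6: continue
        nn/=L; nn*=np.sign(nn[2])
        if abs(nn[2]-.866)>.08: continue
        i=abs((Q-a[0])@nn)<.003
        if i.sum()>best: best=i.sum(); I=i
    c=Q[I].mean(0); nn=np.linalg.svd(Q[I]-c)[2][2]; nn*=np.sign(nn[2])
    print('ramp',best,len(Q),'c',c,'n',nn,'az',np.degrees(np.arctan2(-nn[1],-nn[0])),'tilt',np.degrees(np.arccos(nn[2])))
    np.save(f'pics/{n}Q.npy',Q)
```

```text
top 1224 c [ 0.6573 -0.2648] d [-0.9892  0.1468] ends [ 0.7742 -0.2822] [ 0.5366 -0.2469] len 0.24020715389536423 zmax [0.0287 0.0338]
   0.0 0.0316 0.0336
   0.02 0.031 0.0338
   0.04 0.0314 0.0338
   0.06 0.0318 0.034
   0.08 0.0322 0.034
   0.1 0.0308 0.0335
   0.12 0.0312 0.0337
   0.14 0.0315 0.0339
   0.16 0.0324 0.0341
   0.18 0.0303 0.0335
   0.2 0.032 0.0334
   0.22 0.0186 0.0277
ramp 3078 7395 c [0.557  0.1816 0.1165] n [-0.4113 -0.2866  0.8653] az 34.87665172552894 tilt 30.085985758116873
side 866 c [ 0.6509 -0.2589] d [-0.99    0.1412] ends [ 0.7781 -0.2771] [ 0.5269 -0.2412] len 0.2537313539261145 zmax [0.0275 0.0344]
   0.0 0.0302 0.0343
   0.021 0.0274 0.0341
   0.042 0.031 0.0349
   0.063 0.0299 0.0334
   0.085 0.0292 0.0341
   0.106 0.0297 0.0343
   0.127 0.0253 0.0333
   0.148 0.0324 0.035
   0.169 0.0316 0.0341
   0.19 0.0421 0.035
   0.211 0.0505 0.033
   0.233 0.0367 0.0291
ramp 2974 9923 c [0.5526 0.2014 0.1233] n [-0.4138 -0.2762  0.8675] az 33.72709278891681 tilt 29.833986297057802
```

Run:
```python
from h import *
c0={'top':([.557,.1816,.1165],34.9),'side':([.5526,.2014,.1233],33.7)}
for n in ['top','side']:
    p,T=cam(n); C=cloud(p,T).reshape(-1,3); 
    a=np.radians(34.5);x=np.array([np.cos(a)*.866,np.sin(a)*.866,.5]);y=np.array([-np.sin(a),np.cos(a),0]);z=np.cross(x,y)
    g=np.array([.52,.155,.155])
    Q=(C-g)@np.array([x,y,z]).T
    Q=Q[(abs(Q[:,0])<.2)&(abs(Q[:,1])<.12)&(Q[:,2]>-.08)&(Q[:,2]<.1)]
    h,e=np.histogram(Q[:,2],bins=np.arange(-.08,.1,.004)); print(n,'z hist',[(round(b,3),k) for b,k in zip(e,h) if k>60])
    zb=e[np.argmax(h)]+.002; B=Q[abs(Q[:,2]-zb)<.004]; zb=B[:,2].mean()
    print('board z',zb,'y',np.percentile(B[:,1],[.5,2,98,99.5]),'x',np.percentile(B[:,0],[1,99]))
    # slope of edges
    S=Q[abs(Q[:,2]-zb-.051)<.003]
    h,e=np.histogram(S[:,0],bins=np.arange(-.2,.2,.008)); print('saddletop x',[(round(b,3),k) for b,k in zip(e,h) if k>3])
    for lo,hi in[(-.12,-.05),(.01,.09)]:
        s=S[(S[:,0]>lo)&(S[:,0]<hi)]
        if len(s)>5: print('  y range',np.percentile(s[:,1],[1,99]),'x',np.percentile(s[:,0],[2,98]),len(s))
    V=Q[(Q[:,2]>zb+.056)]
    h,e=np.histogram(V[:,0],bins=np.arange(-.2,.2,.006)); print('above',[(round(b,3),k) for b,k in zip(e,h) if k>3])
    for r in ['seat','saddle_low','saddle_high','stop','jaw_face']:
        b=vision.place_of(p,r)[0]; K=p['K'];u,v=b['position']
        d=T[:3,:3]@np.array([(u-K[0,2])/K[0,0],(v-K[1,2])/K[1,1],1]); o=T[:3,3]
        # intersect axis plane z=zb+.045
        t=((zb+.045)-(o-g)@z)/(d@z); print(r,round(b['score'],2),np.array([x,y,z])@(o+t*d-g))
```

```text
top z hist [(np.float64(-0.08), np.int64(191)), (np.float64(-0.076), np.int64(281)), (np.float64(-0.072), np.int64(438)), (np.float64(-0.068), np.int64(407)), (np.float64(-0.064), np.int64(367)), (np.float64(-0.06), np.int64(2067)), (np.float64(-0.056), np.int64(1660)), (np.float64(-0.052), np.int64(197)), (np.float64(-0.048), np.int64(91)), (np.float64(-0.044), np.int64(85)), (np.float64(-0.04), np.int64(80)), (np.float64(-0.036), np.int64(144)), (np.float64(-0.032), np.int64(167)), (np.float64(-0.028), np.int64(182)), (np.float64(-0.024), np.int64(183)), (np.float64(-0.02), np.int64(185)), (np.float64(-0.016), np.int64(212)), (np.float64(-0.012), np.int64(404)), (np.float64(-0.008), np.int64(571)), (np.float64(-0.004), np.int64(147)), (np.float64(0.008), np.int64(65)), (np.float64(0.012), np.int64(157)), (np.float64(0.016), np.int64(153)), (np.float64(0.052), np.int64(167))]
board z -0.05682357854884387 y [-0.0639 -0.0498  0.0564  0.0707] x [-0.1947  0.1823]
saddletop x [(np.float64(-0.2), np.int64(55)), (np.float64(-0.192), np.int64(7)), (np.float64(-0.128), np.int64(29)), (np.flo
[... 3135 characters left out ...]
(42)), (np.float64(0.168), np.int64(11)), (np.float64(0.176), np.int64(16)), (np.float64(0.184), np.int64(16))]
  y range [-0.039  0.047] x [-0.0981 -0.069 ] 153
  y range [-0.0385  0.048 ] x [0.0314 0.0615] 169
above [(np.float64(-0.134), np.int64(44)), (np.float64(-0.128), np.int64(108)), (np.float64(-0.122), np.int64(49)), (np.float64(0.106), np.int64(94)), (np.float64(0.112), np.int64(137)), (np.float64(0.118), np.int64(347)), (np.float64(0.154), np.int64(68)), (np.float64(0.16), np.int64(155))]
seat 0.59 [-0.0069  0.0038 -0.0091]
saddle_low 0.57 [-0.0885 -0.0022 -0.0091]
saddle_high 0.95 [ 0.0503  0.0077 -0.0091]
stop 0.71 [-0.1247 -0.0044 -0.0091]
jaw_face 0.8 [ 0.1067  0.     -0.0091]
```

```bash
python3 -m creep '[[[0,0,0],[0,0,0.18]]]' -; python3 -c "
from h import *
o=bot.get_obs();print(o['joint_pos'],o['tool_rot'])"
```

```text
clock: 1.92
eef_pos: [0.1304, -0.4827, 0.2313]
tool_rot: [0.999, 0.039, -0.0, -0.0]
ft_force: [0.3, 0.5, 0.3]
grip_width: 0.0853
grasp_force: 0.0
[-1.307   0.2406  0.005   1.3352 -0.      1.7557] [ 0.9992  0.0394 -0.     -0.    ]
```

```bash
cat >> h.py <<'E'
A=np.radians(34.8)
def setR(A=A): # seat rotation
    x=np.array([np.cos(A)*.75**.5,np.sin(A)*.75**.5,.5]);y=np.array([-np.sin(A),np.cos(A),0]);return np.array([x,y,np.cross(x,y)]).T
S0=np.array([.5212,.1595,.1449])
TPL=setR()@np.diag([-1,1,-1.])   # tool rot at placing: x=-seat x, z=-seat z
def down(az): return R.from_euler('z',az,degrees=True).as_matrix()@np.diag([1,-1,-1.])
def delta(pos,Rt):
    o=bot.get_obs();r=R.from_quat(o['tool_rot']).as_matrix()
    print('shift mm',(r.T@(np.array(pos)-o['eef_pos'])*1000).round(1),'then turn',R.from_matrix(r.T@Rt).as_rotvec().round(3),'| now',o['eef_pos'],'q',o['joint_pos'],'t',round(o['clock'],2))
E
python3 -c "
from h import *
delta([.658,-.265,.10],down(-8.4))"
```

```text
shift mm [ 543.1 -175.4  131.3] then turn [-0.     0.     0.226] | now [ 0.1304 -0.4827  0.2313] q [-1.307   0.2406  0.005   1.3352 -0.      1.7557] t 1.93
```

```bash
python3 -m creep '[[[54,-17.5,3],[0,0,0]],[[54,-17.5,3],[0,0,0]],[[54,-17.5,3],[0,0,0]],[[54,-17.5,3],[0,0,0]],[[54,-17.5,3],[0,0,0]],[[54,-17.5,3],[0,0,0]],[[54,-17.5,3],[0,0,0]],[[54,-17.5,3],[0,0,0]],[[54,-17.5,3],[0,0,0]],[[54,-17.5,3],[0,0,0]],[[0,0,0],[0,0,0.113]],[[0,0,0],[0,0,0.113]]]' 85; python3 -c "
from h import *
delta([.658,-.265,.06],down(-8.4))
p,T=cam('wrist');cv2.imwrite('pics/w1.png',p['image'])
C=cloud(p,T);m=(p['z_map']>0)&(abs(C[...,0]-.66)<.2)&(abs(C[...,1]+.265)<.045)&(C[...,2]>.014)&(C[...,2]<.045)
l,lab,st,_=cv2.connectedComponentsWithStats(m.astype(np.uint8));k=np.argmax(st[1:,4])+1
P=C[lab==k][:,:2];d=np.linalg.svd(P-P.mean(0),full_matrices=False)[2][0];d*=-np.sign(d[0]);s=(P-P.mean(0))@d
w=(P-P.mean(0))@[-d[1],d[0]]
print(d,'az',np.degrees(np.arctan2(d[1],d[0])),'len',np.ptp(s),'ctr',P.mean(0)+d*(s.min()+s.max())/2,'w',np.percentile(w,[1,99]))
"
```

```text
clock: 3.42
eef_pos: [0.6546, -0.2621, 0.1996]
tool_rot: [0.997, -0.072, -0.001, -0.0]
ft_force: [-0.0, 0.3, -0.1]
grip_width: 0.085
grasp_force: 0.0
shift mm [  4.1   2.4 139.6] then turn [-0.     0.002  0.002] | now [ 0.6546 -0.2621  0.1996] q [-0.3808  0.6921  0.6307  1.5115 -0.0001  2.9049] t 3.42
[-0.9892  0.1467] az 171.5666296976907 len 0.24008707460697376 ctr [ 0.6542 -0.2672] w [-0.0154  0.0158]
```

```bash
python3 -m creep '[[[2.5,4,40],[0,0,0]],[[0,0,45],[0,0,0]],[[0,0,45],[0,0,0]],[[0,0,40],[0,0,0]],[[0,0,20],[0,0,0]],[[0,0,5],[0,0,0]],[[0,0,0],[0,0,0]]]' 85; python3 -c "
from h import *
delta([.657,-.266,.003],down(-8.4))"
```

```text
clock: 4.35
eef_pos: [0.656, -0.2677, 0.0068]
tool_rot: [0.997, -0.071, 0.0, 0.0]
ft_force: [0.9, -0.5, 0.8]
grip_width: 0.0847
grasp_force: 0.0
shift mm [ 0.7 -1.8  3.8] then turn [ 0.    -0.001  0.005] | now [ 0.656  -0.2677  0.0068] q [-0.3874  0.806   0.3347  1.0989 -0.      2.896 ] t 4.35
```

```bash
python3 -m creep '[[[0,-1,4],[0,0,0]],[[0,0,0],[0,0,0]],[[0,0,0],[0,0,0]],[[0,0,0],[0,0,0]],[[0,0,0],[0,0,0]],[[0,0,0],[0,0,0]]]' 20; python3 -m creep '[[[0,0,-15],[0,0,0]],[[-10,0,-30],[0,0,0]],[[-20,0,-40],[0,0,0]],[[-30,0,-45],[0,0,0]],[[-30,0,-50],[0,0,0]],[[-30,0,-50],[0,0,0]],[[-30,0,-50],[0,0,0]],[[-10,0,-20],[0,0,0]]]'; python3 -c "
from h import *
delta(S0+setR()@[0.012,0,.075],TPL)
p,T=cam('wrist');cv2.imwrite('pics/w2.png',p['image'])"
```

```text
clock: 5.1
eef_pos: [0.6565, -0.2668, 0.0033]
tool_rot: [0.997, -0.071, 0.001, 0.0]
ft_force: [-0.4, -0.4, 5.0]
grip_width: 0.0298
grasp_force: 59.9
clock: 6.1
eef_pos: [0.4967, -0.2438, 0.3069]
tool_rot: [0.997, -0.071, 0.003, 0.001]
ft_force: [0.2, 0.2, -0.6]
grip_width: 0.0304
grasp_force: 59.5
shift mm [ -53.4 -384.4   90.1] then turn [ 0.618 -0.249  2.326] | now [ 0.4967 -0.2438  0.3069] q [-0.4564  0.3296  0.3202  1.556   0.      2.8279] t 6.1
```

```bash
python3 -m creep '[[[0,0,0],[0,0,-0.185]],[[0,0,0],[0,0,-0.185]],[[0,0,0],[0,0,-0.185]],[[0,0,0],[0,0,-0.185]],[[0,0,0],[0,0,-0.185]],[[0,0,0],[0,0,-0.185]],[[0,0,0],[0,0,-0.185]],[[0,0,0],[0,0,-0.185]],[[0,0,0],[0,0,-0.185]],[[0,0,0],[0,0,-0.185]],[[0,0,0],[0,0,-0.185]]]' >/dev/null; python3 -m creep '[[[0,0,0],[0,0,-0.185]],[[0,0,0],[0,0,-0.185]],[[0,0,0],[0,0,-0.185]],[[0,0,0],[0,0,-0.185]],[[0,0,0],[0,0,-0.185]],[[0,0,0],[0,0,-0.185]],[[0,0,0],[0,0,-0.185]],[[0,0,0],[0,0,-0.185]],[[0,0,0],[0,0,-0.185]],[[0,0,0],[0,0,-0.185]]]'; python3 -c "
from h import *
delta(S0+setR()@[-0.01,0,.17],TPL)
p,T=cam('side');cv2.imwrite('pics/s1.png',p['image'])"
```

```text
clock: 8.78
eef_pos: [0.4973, -0.2435, 0.3012]
tool_rot: [-0.299, 0.954, 0.001, -0.001]
ft_force: [-1.4, -0.5, -1.0]
grip_width: 0.0301
grasp_force: 59.5
shift mm [-156.   317.2   14.5] then turn [ 0.002 -0.525 -0.   ] | now [ 0.4973 -0.2435  0.3012] q [-0.4553  0.337   0.3161  1.5521  0.0002 -1.0628] t 8.78
```

View pics/s1.png

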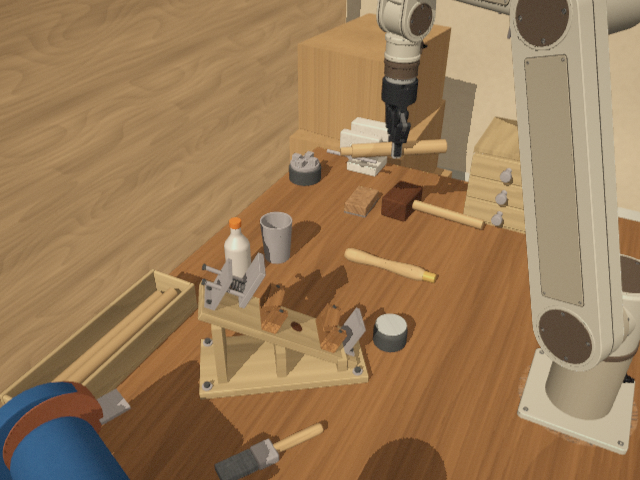

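The side view shows the leg held level with its tenon (345,150) pointing away from the robot. The jaw and saddles are clear. Next I'll move the leg over the cradle and tilt it.

```bash
python3 -m creep '[[[-22.5,45.5,-1],[0,0,0]],[[-22.5,45.5,-1],[0,0,0]],[[-22.5,45.5,-1],[0,0,0]],[[-22.5,45.5,-1],[0,0,0]],[[-22.5,45.5,-1],[0,0,0]],[[-22.5,45.5,-1],[0,0,0]],[[-22.5,45.5,-1],[0,0,0]],[[0,0,0],[0,-0.175,0]],[[0,0,0],[0,-0.175,0]],[[0,0,0],[0,-0.175,0]],[[0,0,0],[0,0,0]]]'
cat > m.py <<'E'
from h import *
o=bot.get_obs()
sr=setR()
print('TCP in seat mm',(sr.T@(o['eef_pos']-S0)*1000).round(1),'rot err',R.from_matrix(R.from_quat(o['tool_rot']).as_matrix().T@TPL).as_rotvec().round(3),'q',o['joint_pos'],'F seat',(sr.T@o['ft_force']).round(1))
def axis(n,fig=None):
    p,T=cam(n); 
    if fig: cv2.imwrite(fig,p['image'])
    C=(cloud(p,T)-o['eef_pos'])@R.from_quat(o['tool_rot']).as_matrix()   # tool frame
    # leg: x=-leg x ; expected around y=0,z=-13
    m=(p['z_map']>0)&(abs(C[...,0])<.16)&(abs(C[...,1])<.03)&(abs(C[...,2]+.013)<.03)
    l,lab,st,_=cv2.connectedComponentsWithStats(m.astype(np.uint8))
    for k in range(1,l):
        if st[k,4]>60: P=C[lab==k]*1000; print(n,st[k,4],'min',P.min(0).round(1),'max',P.max(0).round(1))
    P=C[m]*1000
    b=[]
    for a in range(-120,121,20):
        q=P[abs(P[:,0]-a)<8]
        if len(q)>8: b.append((a,*np.percentile(q[:,1],[2,98]).round(1),*np.percentile(q[:,2],[2,98]).round(1)))
    for i in b: print('  ',i[0],*i[1:])
E
python3 - <<'E'
from m import *
axis('top'); axis('side','pics/s2.png'); axis('wrist','pics/w3.png')
E
```

```text
clock: 10.2
eef_pos: [0.4419, 0.1067, 0.3045]
tool_rot: [-0.284, 0.924, 0.077, 0.244]
ft_force: [-1.0, 0.2, -0.3]
grip_width: 0.0296
grasp_force: 59.7
TCP in seat mm [ -2.7   1.9 185.9] rot err [-0.001 -0.007 -0.011] q [ 0.0665 -0.2285 -0.4071  0.9385  0.2567 -0.4699] F seat [-0.8  0.7  0. ]
top 1518 min [-124.8  -29.2  -42.8] max [12.5 28.4 -0.6]
top 64 min [ 84.5 -15.8 -28.4] max [115.1  -5.3 -11.7]
   -120 -10.4 7.9 -23.6 -7.1
   -100 -15.3 12.6 -29.3 -8.9
   -80 -16.1 13.1 -29.7 -13.8
   -60 -16.1 13.5 -29.8 -13.4
   -40 -15.7 14.3 -29.7 -12.7
   -20 -21.3 20.9 -40.0 -8.3
   0 -28.8 23.4 -39.4 -11.8
   100 -15.8 -8.0 -25.4 -12.8
   120 -14.5 -5.5 -24.5 -16.0
side 2225 min [-127.3  -28.5  -43. ] max [114.1  29.8   0.4]
   -120 -10.1 9.5 -26.3 -7.9
   -100 -8.0 15.2 -32.5 -4.2
   -80 -5.0 15.5 -32.1 -5.0
   -60 -4.5 14.8 -32.5 -4.3
   -40 -4.7 15.4 -32.0 -5.2
   -20 -22.2 21.1 -41.2 -4.9
   0 -21.0 29.2 -42.2 -3.7
   20 3.0 15.8 -30.7 -4.2
   40 -5.7 15.9 -31.3 -4.2
   60 -4.0 16.0 -31.9 -3.3
   80 -2.9 15.6 -31.7 -4.3
   100 -5.7 15.6 -30.8 -4.5
wrist 46427 min [-48.2 -30.  -43. ] max [93.8 26.5 -6.5]
   -40 -16.9 13.1 -31.9 -18.1
   -20 -18.0 13.7 -41.0 -21.1
   0 -28.3 24.6 -41.4 -11.3
   20 -16.6 12.6 -31.6 -19.3
   40 -16.6 12.6 -31.5 -18.9
   60 -16.6 12.6 -31.4 -18.6
   80 -16.6 12.5 -31.2 -18.6
   100 -18.1 13.4 -23.4 -14.2
```

View pics/s2.png

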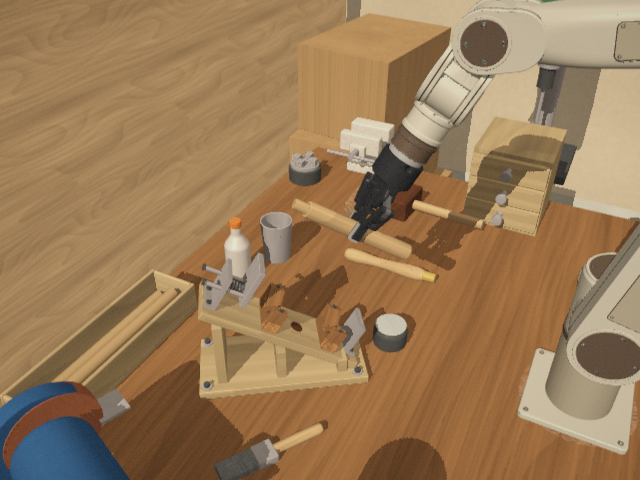

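View pics/w3.png

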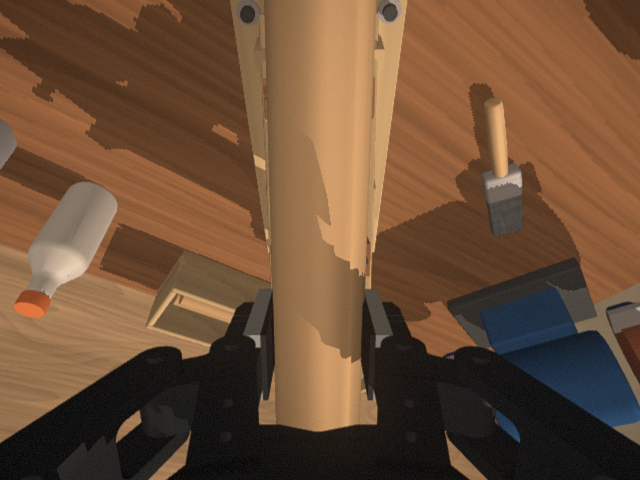

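The side view shows the leg at about the ramp's slope, well above the cradle. The wrist view shows it centred in the pads and lined up with the saddles. I'll lower part of the way and check.

```bash
python3 -m creep '[[[0,0,0],[0,-0.007,-0.011]],[[7,-1,37],[0,0,0]],[[7,-1,37],[0,0,0]],[[6,0,36],[0,0,0]],[[0,0,0],[0,0,0]],[[0,0,0],[0,0,0]]]'
python3 - <<'E'
from m import *
axis('top','pics/t3.png')
# cradle & leg in seat frame from the same top / side / wrist pictures
for n in ['top','side']:
    p,T=cam(n); Q=((cloud(p,T).reshape(-1,3)-S0)@sr)*1000
    for nm,a,b in [('saddlow',(-100,-60),(3,9)),('sadhigh',(30,70),(3,9)),('board',(-60,30),(-50,-40)),('jawtop',(100,140),(60,70)),('hook',(-135,-105),(21,29)),('leg',(-160,140),(82,130))]:
        s=Q[(Q[:,0]>a[0])&(Q[:,0]<a[1])&(abs(Q[:,1])<52)&(Q[:,2]>b[0])&(Q[:,2]<b[1])]
        if len(s)>8: print(n,nm,len(s),np.percentile(s,[3,50,97],axis=0).round(1).tolist())
E
```

```text
clock: 11.1
eef_pos: [0.4817, 0.1283, 0.2058]
tool_rot: [-0.291, 0.92, 0.076, 0.252]
ft_force: [-0.0, -0.1, -0.0]
grip_width: 0.0301
grasp_force: 59.7
TCP in seat mm [-13.1  -3.   77.8] rot err [-0.003  0.01   0.006] q [ 0.1156 -0.0815 -0.5664  0.6048  0.2393 -0.4384] F seat [-0.1 -0.1  0. ]
top 189 min [-137.5  -29.4   10.8] max [-125.4   29.5   17. ]
top 1156 min [-125.   -28.8  -42.2] max [ 8.4 27.9 -2.4]
   -120 -23.2 25.2 -24.9 16.6
   -100 -15.6 13.1 -28.6 -10.8
   -80 -16.0 13.9 -29.5 -13.7
   -60 -15.9 13.6 -29.6 -13.9
   -40 -16.1 13.3 -29.5 -13.6
   -20 -21.7 20.4 -39.4 -6.4
   0 -28.5 16.5 -41.5 -12.3
   100 -15.5 -8.9 -26.2 -10.5
top sadhigh 161 [[36.8, -40.8, 3.1], [52.2, -26.0, 5.0], [65.4, 41.0, 7.5]]
top board 940 [[-56.4, -48.2, -48.9], [-16.1, -20.1, -45.7], [21.1, 48.1, -42.4]]
top jawtop 227 [[113.0, -29.7, 60.5], [119.1, 0.1, 64.1], [124.3, 30.4, 67.1]]
top hook 45 [[-127.6, -31.5, 21.7], [-122.2, -20.8, 24.0], [-113.5, -12.7, 25.9]]
top leg 1265 [[-107.8, -28.0, 90.3], [36.0, -5.1, 103.5], [108.4, 17.1, 125.9]]
side saddlow 165 [[-95.5, -40.5, 3.3], [-80.7, -20.1, 6.1], [-67.1, 43.0, 8.4]]
side sadhigh 184 [[33.8, -40.0, 3.4], [48.9, 26.5, 6.0], [62.4, 42.7, 8.5]]
side board 1151 [[-57.8, -44.8, -47.7], [-21.8, 14.3, -43.6], [22.6, 50.3, -41.1]]
side jawtop 165 [[110.9, -28.8, 61.2], [117.1, 5.5, 65.7], [122.3, 32.4, 67.9]]
side hook 152 [[-129.5, -31.3, 21.8], [-122.5, 3.9, 26.3], [-115.3, 31.9, 28.7]]
side leg 2013 [[-121.5, -21.2, 84.1], [-3.3, 8.0, 101.5], [103.4, 24.3, 124.8]]
```

View pics/t3.png

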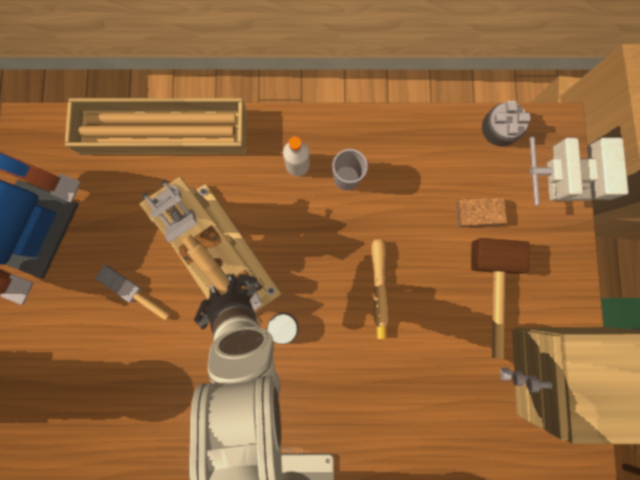

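The top view shows the leg lying along the cradle above the saddles, with its tenon near (187,238), just short of the jaw plate at about (178,220). Next I'll lower it to hook-clearing height with the tenon in front of the jaw.

```bash
python3 -m creep '[[[5,2,0],[0,0.01,0.006]],[[4,2,0],[0,0,0]],[[0,0,15],[0,0,0]],[[0,0,15],[0,0,0]],[[0,0,13],[0,0,0]],[[0,0,0],[0,0,0]],[[0,0,0],[0,0,0]],[[0,0,0],[0,0,0]]]'
python3 - <<'E'
from m import *
axis('top'); axis('side','pics/s4.png')
p=vision.camera('side'); im=cv2.resize(p['image'][200:400,180:440],None,fx=3,fy=3,interpolation=cv2.INTER_CUBIC); cv2.imwrite('pics/s4c.png',im)
E
```

```text
clock: 12.25
eef_pos: [0.4896, 0.1389, 0.1632]
tool_rot: [-0.288, 0.922, 0.076, 0.247]
ft_force: [-0.5, -0.6, -2.0]
grip_width: 0.0299
grasp_force: 59.7
TCP in seat mm [-23.5   1.1  34.7] rot err [-0.004 -0.001 -0.   ] q [ 0.1451 -0.0072 -0.6178  0.4825  0.2213 -0.407 ] F seat [-1.6 -0.2 -1.4]
top 367 min [-148.8  -29.6  -33.3] max [-135.5   29.9   16.9]
top 1031 min [-124.9  -29.3  -42.4] max [ 5.8 27.8 -1.4]
top 87 min [ 85.9 -30.  -28.2] max [115.3  -8.9  15.8]
   -120 -10.2 7.8 -24.3 -8.8
   -100 -15.4 12.9 -29.6 -8.4
   -80 -15.9 13.4 -30.7 -13.3
   -60 -15.9 14.2 -30.1 -13.0
   -40 -16.1 13.6 -30.6 -14.8
   -20 -21.4 21.1 -40.9 -7.5
   0 -28.7 16.5 -36.8 -13.4
   100 -29.3 -10.2 -26.9 14.9
side 2406 min [-147.2  -30.   -43. ] max [119.5  30.   17. ]
   -120 -8.7 9.6 -25.0 -8.1
   -100 -8.5 15.1 -29.7 -2.9
   -80 -5.7 16.5 -31.4 -4.4
   -60 -5.9 15.9 -31.1 -4.2
   -40 -6.0 16.2 -31.4 -4.1
   -20 -6.8 16.6 -30.8 -4.1
   0 -18.8 29.2 -41.9 -3.2
   20 9.1 17.8 -25.3 -3.8
   40 1.7 17.0 -30.8 -4.2
   60 -2.9 17.1 -31.7 -5.6
   80 -4.0 16.7 -31.2 -4.7
   100 -6.4 28.1 -30.2 15.0
   120 -3.8 17.0 -29.7 -5.8
```

View pics/s4c.png

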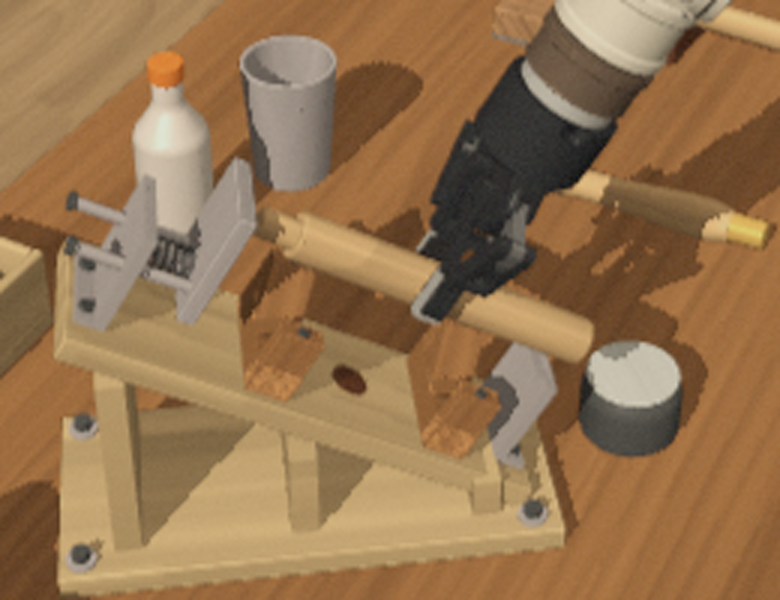

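The crop shows the leg parallel to the ramp. Its tenon (270,222) is in front of the jaw plate, below the plate's top, and its foot (580,335) is above the hook. Next I'll push the jaw back.

```bash
python3 -m creep '[[[-6,0,0],[0,0,0]],[[-6,0,0],[0,0,0]],[[-6,0,0],[0,0,0]],[[-6,0,0],[0,0,0]],[[-5,0,0],[0,0,0]],[[-4,0,0],[0,0,0]],[[0,0,0],[0,0,0]],[[0,0,0],[0,0,0]]]'
python3 - <<'E'
from m import *
axis('top'); 
for n in ['top','side']:
    p,T=cam(n); Q=((cloud(p,T).reshape(-1,3)-S0)@sr)*1000
    for nm,a,b in [('jawtop',(100,160),(60,70)),('hook',(-135,-105),(21,29))]:
        s=Q[(Q[:,0]>a[0])&(Q[:,0]<a[1])&(abs(Q[:,1])<33)&(Q[:,2]>b[0])&(Q[:,2]<b[1])]
        if len(s)>8: print(n,nm,len(s),np.percentile(s,[3,50,97],axis=0).round(1).tolist())
E
```

```text
clock: 13.4
eef_pos: [0.5123, 0.155, 0.1785]
tool_rot: [-0.288, 0.922, 0.076, 0.246]
ft_force: [-3.7, -3.6, -2.5]
grip_width: 0.0298
grasp_force: 59.8
TCP in seat mm [ 8.2  1.4 34. ] rot err [-0.003 -0.003 -0.001] q [ 0.1775  0.0239 -0.5395  0.5256  0.2061 -0.3776] F seat [-5.6 -0.8  0.4]
top 151 min [-160.   -30.    -0.2] max [-151.7   29.5   16.6]
top 1374 min [-137.1  -29.9  -42.5] max [ 2.9 29.7 16.1]
top 87 min [ 79.6 -29.8 -25.6] max [135.9  -9.9  15.3]
   -120 -26.2 26.9 -33.5 -14.5
   -100 -15.8 13.6 -29.7 -8.6
   -80 -16.1 13.6 -30.0 -13.2
   -60 -15.9 13.4 -29.8 -12.2
   -40 -16.1 13.7 -31.1 -14.8
   -20 -21.0 20.7 -41.1 -8.4
   0 -28.6 21.9 -34.0 -7.2
   100 -15.2 -10.4 -25.5 -10.8
   120 -28.9 -12.0 -3.6 14.6
top jawtop 257 [[102.0, -29.9, 60.5], [138.2, 0.1, 64.2], [144.6, 29.8, 67.1]]
top hook 55 [[-127.4, -31.5, 21.7], [-122.4, -19.7, 23.8], [-114.2, -10.3, 26.5]]
side jawtop 191 [[101.2, -28.5, 60.5], [136.8, 4.2, 65.6], [142.7, 31.7, 68.1]]
side hook 94 [[-130.4, -8.2, 21.9], [-123.1, 13.0, 25.7], [-115.7, 31.0, 28.2]]
```

```bash
python3 -m creep '[[[-2,-0.5,6],[0,0,0]],[[0,0,9],[0,0,0]],[[0,0,9],[0,0,0]],[[0,0,8],[0,0,0]],[[0,0,7],[0,0,0]],[[0,0,4],[0,0,0]],[[0,0,0],[0,0,0]],[[0,0,0],[0,0,0]]]'
python3 - <<'E'
from m import *
axis('side'); 
p=vision.camera('side'); im=cv2.resize(p['image'][200:400,180:440],None,fx=3,fy=3,interpolation=cv2.INTER_CUBIC); cv2.imwrite('pics/s5c.png',im)
E
```

```text
clock: 14.55
eef_pos: [0.532, 0.1681, 0.1428]
tool_rot: [-0.288, 0.922, 0.076, 0.247]
ft_force: [-4.5, -4.4, -1.6]
grip_width: 0.0299
grasp_force: 60.0
TCP in seat mm [10.9  0.8 -8.7] rot err [-0.003 -0.002 -0.   ] q [ 0.1994  0.1123 -0.5534  0.4182  0.1967 -0.358 ] F seat [-6.1 -1.   1.7]
side 3024 min [-159.8  -30.   -42.9] max [142.2  30.   16.9]
   -120 7.8 29.9 -41.4 8.0
   -100 -10.0 15.7 -32.3 -6.5
   -80 -7.6 16.0 -32.3 -5.7
   -60 -10.0 25.4 -32.9 15.9
   -40 -7.4 27.7 -31.6 10.8
   -20 -5.7 26.3 -32.1 -6.3
   0 -18.8 29.7 -40.9 -2.3
   20 9.0 19.0 -25.1 -4.8
   40 -1.1 16.8 -29.0 -2.3
   60 -5.3 16.4 -29.8 -2.4
   80 -23.7 29.3 -28.8 16.2
   100 -29.0 26.3 -28.8 -7.4
   120 -21.3 18.9 -36.1 -7.4
```

View pics/s5c.png

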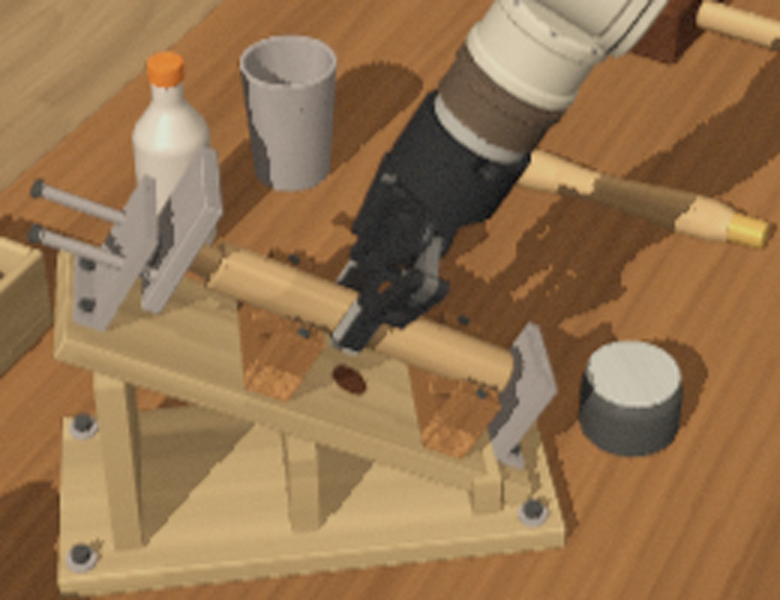

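The crop shows the jaw pushed back and the foot (510,370) just up-slope of the stop and inside the hook. About 5 mm of lowering remains.

```bash
python3 -m creep '[[[0,0,2],[0,0,0]],[[0,0,1.5],[0,0,0]],[[0,0,1],[0,0,0]],[[0,0,0],[0,0,0]]]'
python3 - <<'E'
from m import *
axis('side')
E
```

```text
clock: 15.15
eef_pos: [0.5344, 0.1689, 0.1396]
tool_rot: [-0.288, 0.922, 0.075, 0.247]
ft_force: [-6.0, -6.4, 3.4]
grip_width: 0.0295
grasp_force: 60.5
TCP in seat mm [ 11.4   0.2 -12.7] rot err [-0.004 -0.001  0.   ] q [ 0.2011  0.1207 -0.5543  0.4073  0.1948 -0.3566] F seat [-5.8 -1.8  7.3]
side 294 min [-159.4  -30.   -43. ] max [-146.4   30.    17. ]
side 230 min [-149.7  -30.   -43. ] max [-123.6   29.9    4.5]
side 2435 min [-121.3  -29.7  -42.8] max [144.9  30.   17. ]
   -120 7.9 30.0 -39.0 3.3
   -100 -9.3 15.2 -30.6 -2.3
   -80 -6.6 16.4 -31.3 -4.6
   -60 -9.1 18.7 -31.4 14.9
   -40 -29.4 28.8 -31.3 6.0
   -20 -27.2 20.8 -31.0 -9.9
   0 -19.6 29.5 -41.6 -2.9
   20 8.9 16.3 -25.4 -4.9
   40 -1.4 17.0 -31.1 -4.6
   60 -6.9 16.8 -31.4 -4.5
   80 -27.9 28.4 -30.9 16.5
   100 -28.1 27.6 -30.8 -10.6
   120 -19.4 20.1 -41.3 -12.4
```

```bash
python3 -m creep '[[[2,0,-0.3],[0,0,0]],[[3,0,0],[0,0,0]],[[3,0,0],[0,0,0]],[[2,0,0],[0,0,0]],[[0,0,0],[0,0,0]],[[0,0,0],[0,0,0]]]'
python3 - <<'E'
from m import *
axis('side')
E
```

```text
clock: 15.95
eef_pos: [0.5276, 0.1642, 0.1349]
tool_rot: [-0.288, 0.922, 0.076, 0.248]
ft_force: [-2.0, -3.7, 3.4]
grip_width: 0.03
grasp_force: 60.3
TCP in seat mm [  1.9   0.2 -12.6] rot err [-0.004 -0.    -0.   ] q [ 0.1929  0.1134 -0.5784  0.3914  0.1991 -0.3637] F seat [-1.5 -1.9  4.8]
side 306 min [-158.   -29.4  -43. ] max [-126.2   29.9    7.2]
side 2336 min [-123.2  -29.9  -42.9] max [134.7  30.   16.8]
   -120 14.4 29.8 -40.0 6.3
   -100 -7.5 14.6 -29.7 -4.3
   -80 -6.2 16.3 -31.3 -4.7
   -60 -27.8 28.0 -30.4 15.9
   -40 -28.6 27.2 -31.3 -11.7
   -20 -6.5 15.7 -31.7 -5.5
   0 -20.0 29.5 -40.4 -3.8
   20 9.6 17.0 -25.5 -3.0
   40 0.1 16.5 -30.6 -2.1
   60 -7.3 16.6 -31.4 -0.8
   80 -29.0 28.4 -31.0 8.9
   100 -27.7 25.6 -30.7 -11.6
   120 -26.2 28.8 -41.0 14.9
```

```bash
python3 -m creep '[[[0,0,0],[0,0,0]],[[0,0,0],[0,0,0]],[[0,0,0],[0,0,0]],[[0,0,0],[0,0,0]],[[0,0,0],[0,0,0]]]' 60; python3 -m creep '[[[0,0,-10],[0,0,0]],[[0,0,-20],[0,0,0]],[[0,0,-35],[0,0,0]],[[0,0,-40],[0,0,0]],[[0,0,-40],[0,0,0]],[[0,0,-20],[0,0,0]],[[0,0,0],[0,0,0]]]'
python3 - <<'E'
from h import *
sr=setR()
for n in ['side','top']:
    p,T=cam(n); Q=((cloud(p,T).reshape(-1,3)-S0)@sr)*1000
    if n=='side':im=cv2.resize(p['image'][200:400,180:440],None,fx=3,fy=3,interpolation=cv2.INTER_CUBIC); cv2.imwrite('pics/s6c.png',im)
    else: cv2.imwrite('pics/t6.png',p['image'])
    for nm,a,b in [('jawtop',(100,160),(60,70)),('legfoot',(-125,-100),(5,19)),('leg',(-60,30),(-10,30)),('shoulder',(80,125),(12,20))]:
        s=Q[(Q[:,0]>a[0])&(Q[:,0]<a[1])&(abs(Q[:,1])<(33 if nm=='jawtop' else 18))&(Q[:,2]>b[0])&(Q[:,2]<b[1])]
        if len(s)>8: print(n,nm,len(s),np.percentile(s,[3,50,97],axis=0).round(1).tolist())
E
```

```text
clock: 16.62
eef_pos: [0.5268, 0.1643, 0.1341]
tool_rot: [-0.288, 0.922, 0.076, 0.247]
ft_force: [0.2, -0.7, 0.6]
grip_width: 0.0597
grasp_force: 0.0
clock: 17.5
eef_pos: [0.4596, 0.1173, 0.2798]
tool_rot: [-0.288, 0.922, 0.075, 0.249]
ft_force: [0.3, -0.7, -0.1]
grip_width: 0.0601
grasp_force: 0.0
side jawtop 160 [[118.9, -27.7, 60.5], [125.5, 3.4, 65.9], [130.4, 32.1, 68.1]]
side legfoot 115 [[-123.9, -10.7, 5.7], [-112.6, 8.7, 13.5], [-101.2, 15.6, 17.7]]
side leg 686 [[-56.8, -5.6, -6.5], [-14.3, 11.1, 10.9], [27.3, 16.8, 18.1]]
side shoulder 64 [[80.6, -7.0, 12.3], [88.3, 4.0, 15.3], [101.1, 13.1, 18.2]]
top jawtop 221 [[120.9, -29.3, 60.9], [126.8, 0.1, 64.1], [132.4, 30.3, 66.5]]
top leg 580 [[-55.6, -15.4, 0.7], [-12.1, -1.3, 12.8], [27.3, 14.0, 17.3]]
top shoulder 72 [[80.2, -10.1, 12.4], [88.3, -0.7, 14.3], [95.4, 9.0, 17.3]]
```

View pics/s6c.png

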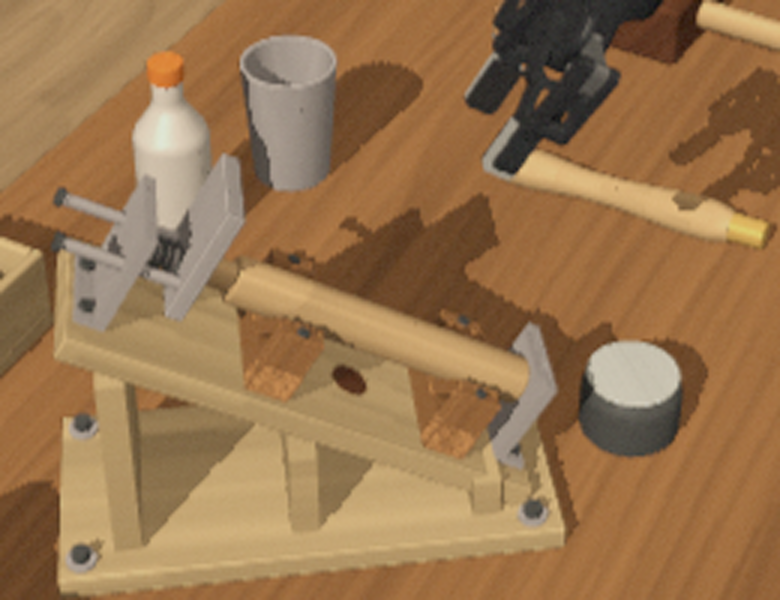

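View pics/t6.png

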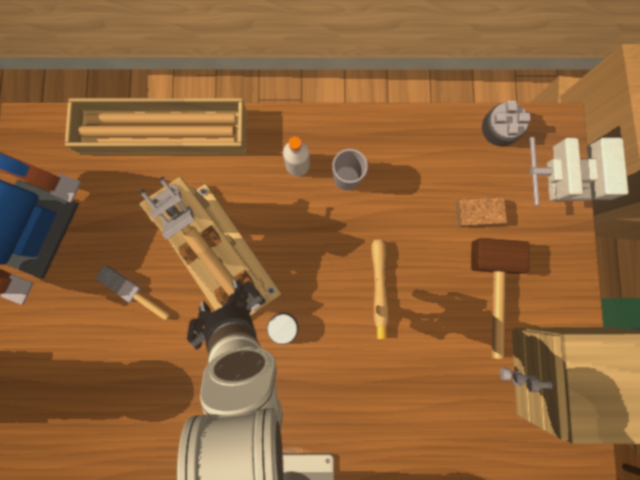

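The crop shows the leg in both saddles with its foot (530,375) against the stop under the hook and the jaw on the tenon (230,270). The jaw has travelled about 8 mm, as it should with the leg home. The top view shows the bystanders where they were, so I'm handing in.

```bash
python3 -c "
from workcell import workorder
print(workorder.job_done())"
```

```text
the job is handed in; nothing more can be done
None
```

The leg lies home in the cradle, with its foot against the stop under the hook, the jaw pressing on the tenon (about 8 mm travel), the gripper clear and nothing else visibly moved; I handed the job in at about 18 s on the robot's clock, and it returned no verdict.

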